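# Sound the chord on a new xylophone with the fingertips

### The arm

A 6-joint arm with a two-finger parallel gripper is mounted at the origin on the work surface. World frame = base frame: x ahead of the robot, y to its left, z up, the work surface at z = 0. Lengths are in m, angles in rad, forces in N, time in s.
With the tool pointing down it reaches from about 0.25 to 0.775 m from the base axis. Payload 4 kg.
Tool frame: the origin (TCP) lies midway between the tips of the shut fingers; the grasp point (between the pads) lies 19 mm behind it; z points along the fingers, y is the line along which they close (so a half turn about z gives the same grasp; the last joint's range is limited). The gripper opens to 85 mm and grips with 20 to 120 N. Pads are 22 mm wide; open, the fingers measure 114 mm over their backs; the gripper's body (76 mm by 85 mm) begins 54 mm behind the grasp point. The pads swing forward as they close: fully open they stand 13 mm farther back than shut.
Start: joints at [-1.307, 0.087, 1.371, -0, 1.684, -0.103], TCP at [0.197, -0.513, 0.231] pointing down, gripper open.
Joint ranges: [-3.1, 3.1], [-0.76, 2.03], [0.27, 2.55], [-1.08, 4.22], [0.17, 2.65], [-2.57, 2.57]. Speed limits (rad/s): [2.79, 2.79, 3.14, 3.14, 3.14, 3.14].

### API

Orientations are given as a unit quaternion [x, y, z, w].
In Python, from workcell import sense, get_image, camera_info, finish_job gives the robot as it stands.
- The arm moves only by the shell command python3 -m handwheel 'ROWS' [FORCE]. ROWS is JSON, a list of rows, each a list of 7 numbers: the shift along the tool's x, y, z each as a share of 0.02 m, from -1 to 1, then the turn, a rotation vector about the tool's x, y, z each as a share of 0.1 rad, from -1 to 1, then the closure, from 0 (fully open) to 1 (shut). A call has 1 to 12 rows; each row shifts and turns the commanded pose from where the row before left it, along the tool's axes as they then stand; what a row does not reach is not made up. A row lasts 1/12 s, in which the tool goes at most 41.7 mm and 7.16 degrees, less where a joint would pass 70% of its speed; a pose out of reach is approached as far as the arm can. A call with a number of a shift or a turn outside -1 to 1 is refused whole. A call with a gripper value outside its range is refused whole. The fingers move at their own pace and stop on an object; FORCE is the grip in N (left out, the last holds). Time passes only in rows, so rows that do not move let the fingers close. It gives the time, the measured TCP pose, the force, the opening and the grip force at its end, in the units of the state.
- sense(): the state, without advancing time (a new reading comes with each control period).
- get_image(name): name is "scene" or "top"; returns the picture (384x512x3 uint8, red, green, blue); there is no depth.
- camera_info(name): a dict with "fx", "fy", "cx", "cy" (pixels), "rvec" (rotation vector, rad) and "tvec" (3), from world to camera coordinates, as OpenCV has them. Camera axes: x right, y down, z forward; pixel columns grow to the right and rows downward; lengths in m; the calibration is good to about 2 mm. A picture is of the moment at which its call begins. camera_info takes no time and is no camera call.
- finish_job(): hands the job in; it is judged then, once.
The state is a dict: "clock": time; "joint_pos": joint angles; "joint_velocities": joint speeds; "joint_efforts": joint torques, N m; "position": TCP position; "tool_rot": TCP orientation; "wrist_force": force on the tool from outside, world axes, zero at the start; "ft_torque": the same for the moment, N m; "finger_gap": opening from 0.0 (shut) to 1.0 (fully open); "grasp_force": force on a finger pad.
Only numpy, scipy, OpenCV 4.12 (cv2) and the standard library are available. Lean on these libraries where they do the work, as an engineer would, in place of code of your own. Each camera call takes 0.05 s, during which the arm holds its last target. There are 200 camera calls.

### The job

A new eight-bar xylophone is having its tuning checked at the carver's bench: with the fingertips, sound its chord from low to high by tapping the first, third, fifth and eighth bars, counted from the longest, in that order, each lightly and near the middle of its length, coming off one bar before the next. Touch none of the other four bars and do not shift the xylophone. Take nothing in the gripper: the beaters and the carved frog stay where they are.

Things in the scene. Friction and masses are not known exactly. Their poses are not given: they have to be found in the camera images.
- xylophone: Plain wooden table xylophone, loose, about 3.2 kg: tapering box on rubber feet (386 mm long along y, 140 to 210 mm deep along x), eight pale bars across its top. Origin: centre of its underside. Bars lie along its x, in a row along y, longest at +y (robot's left when not turned), pitch 43 mm (38 mm bars, 5 mm gaps). Stands turned up to 32 degrees either way.
- bar1: The longest (1st) bar of the xylophone: 340 mm long (x axis), 38 mm wide (y axis), 18 mm thick. Origin: the middle of its top face, 118 mm above the bench, at y = +150.5 mm on the xylophone. Like all eight bars it rests on soft rubber strips: pressed down it gives about 0.4 mm per newton, to a hard stop at 9 mm, and springs back.
- bar2: The 2nd longest bar of the xylophone: 321 mm long (x axis), 38 mm wide (y axis), 18 mm thick. Origin: the middle of its top face, 118 mm above the bench, at y = +107.5 mm on the xylophone.
- bar3: The 3rd longest bar of the xylophone: 303 mm long (x axis), 38 mm wide (y axis), 18 mm thick. Origin: the middle of its top face, 118 mm above the bench, at y = +64.5 mm on the xylophone.
- bar4: The 4th longest bar of the xylophone: 294 mm long (x axis), 38 mm wide (y axis), 18 mm thick. Origin: the middle of its top face, 118 mm above the bench, at y = +21.5 mm on the xylophone.
- bar5: The 5th longest bar of the xylophone: 278 mm long (x axis), 38 mm wide (y axis), 18 mm thick. Origin: the middle of its top face, 118 mm above the bench, at y = -21.5 mm on the xylophone.
- bar6: The 6th longest bar of the xylophone: 262 mm long (x axis), 38 mm wide (y axis), 18 mm thick. Origin: the middle of its top face, 118 mm above the bench, at y = -64.5 mm on the xylophone.
- bar7: The 7th longest bar of the xylophone: 247 mm long (x axis), 38 mm wide (y axis), 18 mm thick. Origin: the middle of its top face, 118 mm above the bench, at y = -107.5 mm on the xylophone.
- bar8: The shortest (8th) bar of the xylophone: 240 mm long (x axis), 38 mm wide (y axis), 18 mm thick. Origin: the middle of its top face, 118 mm above the bench, at y = -150.5 mm on the xylophone.
- beater_a: Xylophone beater, a bystander lying on the bench off the long-bar end (+y) of the xylophone, along the bars: 9 mm stick, 310 mm long, black rubber head 32 mm across at its +x end. Origin: on the bench under its middle.
- beater_b: The second such beater, lying beside the first; a bystander.
- frog: Carved wooden frog with a ridged back, 115 mm long, about 105 mm wide and 85 mm high, off the short-bar end (-y) of the xylophone; a bystander. Origin: centre of its underside.

How it is judged:
By the outcome, as a careful person would: the job done as asked, in the order asked, and still so for the second after the job is handed in, with the robot touching nothing.
It also fails if it takes over 42 s, if anything falls off the work surface, if the arm or the gripper's body presses on something with over 40 N, if the wrist force passes 120 N, or if a joint passes its speed limit or range.

## Working session

There is one attempt and no reset: what is moved stays moved. The work goes in short steps, Python scripts to look and compute and a shell command to move; the robot and the scene stay as the last step left them, time stands still between calls to the robot, and variables do not carry over. Pictures are saved under pics/ and viewed, at most 10 in all, crops included, and the job is handed in when it is done.

```bash
mkdir -p pics; python3 - <<'E'
from workcell import *
import cv2,numpy as np
a=get_image("top");b=get_image("scene")
cv2.imwrite("pics/top.png",a[:,:,::-1]);cv2.imwrite("pics/scene.png",b[:,:,::-1])
for n in("top","scene"):print(camera_info(n))
s=sense();print(s["clock"],s["position"],s["tool_rot"],s["finger_gap"])
E
```

```text
{'fx': 481.9637032540612, 'fy': 481.9637032540612, 'cx': 252.9909745562324, 'cy': 189.09167959454905, 'rvec': array([ 2.15250785, -2.12713761,  0.17931386]), 'tvec': array([0.05149868, 0.57290235, 1.36779497])}
{'fx': 348.85093451611067, 'fy': 348.85093451611067, 'cx': 257.62202061764214, 'cy': 191.5168246175092, 'rvec': array([ 1.88152382,  1.79695646, -0.60308759]), 'tvec': array([-0.08170455, -0.38799334,  1.19747483])}
0.1 [ 0.19711293 -0.5129855   0.23024675] [ 9.83231793e-01  1.82357470e-01 -8.04380074e-05 -9.94182695e-04] 0.9995746109353834
```

View pics/top.png

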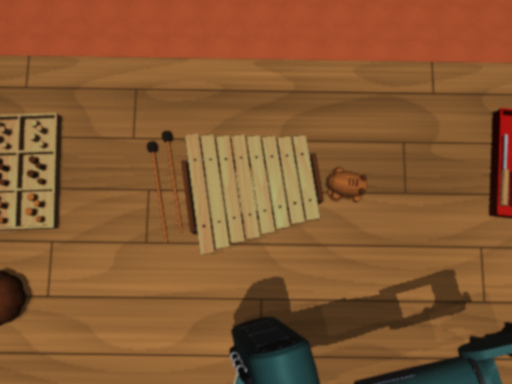

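View pics/scene.png

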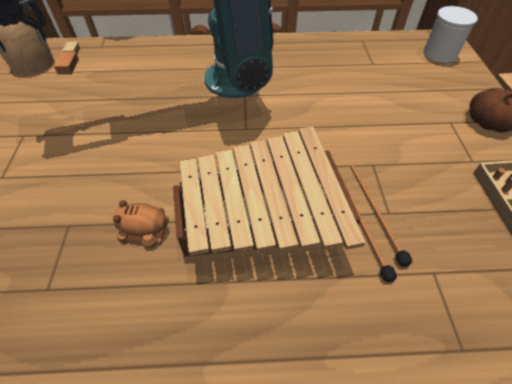

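The top view shows bars 1 to 8 running left to right, from about (200,193) to (305,178). The beaters are at the left, the frog is at (346,184), and the arm is clear of the bars. The scene view shows the same layout mirrored, with bar 1 at the right.

```bash
cat >h.py <<'E'
import cv2,numpy as np
from workcell import camera_info
def ray(n,uv,z):
    c=camera_info(n);R=cv2.Rodrigues(np.array(c["rvec"]))[0];C=-R.T@np.array(c["tvec"])
    uv=np.atleast_2d(uv).astype(float)
    d=np.c_[(uv[:,0]-c["cx"])/c["fx"],(uv[:,1]-c["cy"])/c["fy"],np.ones(len(uv))]@R
    return (C+d*((z-C[2])/d[:,2])[:,None])[:,:2]
E
python3 - <<'E'
from h import *
for n,roi in(("top",(180,125,145,135)),("scene",(170,120,200,140))):
    im=cv2.imread(f"pics/{n}.png").astype(int);b,g,r=im[...,0],im[...,1],im[...,2]
    x,y,w,h=roi
    print(n,im[193,200],im[200,270],im[220,400])
    m=np.zeros(g.shape,np.uint8);m[y:y+h,x:x+w]=((g>155)&(b>105))[y:y+h,x:x+w]*255
    cv2.imwrite(f"pics/m_{n}.png",cv2.resize(m[y:y+h,x:x+w],None,fx=3,fy=3,interpolation=0))
    k,l,st,ce=cv2.connectedComponentsWithStats(m,connectivity=4)
    for i in range(1,k):
        if st[i,4]<200: continue
        p=np.argwhere(l==i)[:,::-1]
        W=ray(n,p,.118)
        (c,s,a)=cv2.minAreaRect((W*1000).astype(np.float32))
        print(st[i],W.mean(0).round(4),np.round(c,1),np.round(s,1),round(a,1))
E
```

```text
top [ 84 136 173] [ 67 106 131] [ 51  96 142]
scene [112 155 180] [136 188 223] [ 84 126 167]
[ 300  127   65  118 1879] [0.5707 0.2151] [549.4 212.3] [336.1  37.1] 8.9
[ 284  131   58  114 1826] [0.5754 0.1719] [555.8 169. ] [319.9  35.8] 9.3
[ 268  136   51  109 1748] [0.58   0.1293] [561.9 126.4] [303.8  36.1] 9.5
[ 251  140   46  107 1714] [0.5861 0.0861] [570.1  84. ] [292.3  36.1] 9.4
[ 234  145   41  103 1682] [0.5914 0.044 ] [577.1  41.9] [276.5  36.1] 9.3
[ 216  149   37   99 1654] [0.5965 0.0012] [ 5.828e+02 -2.000e-01] [262.5  38.5] 9.3
[ 180  154   50   97 3197] [ 0.6059 -0.0627] [593.4 -64.8] [247.7  79.9] 9.2
```

```bash
python3 -c "
import cv2,numpy as np
a=cv2.imread('pics/m_top.png');b=cv2.imread('pics/m_scene.png');h=max(len(a),len(b))
p=lambda i:cv2.copyMakeBorder(i,0,h-len(i),0,20,0,value=(0,0,99))
o=np.hstack([p(a),p(b)]);cv2.imwrite('pics/mm.png',cv2.resize(o,None,fx=.7,fy=.7,interpolation=cv2.INTER_AREA))"
```

```text
(no output)
```

View pics/mm.png

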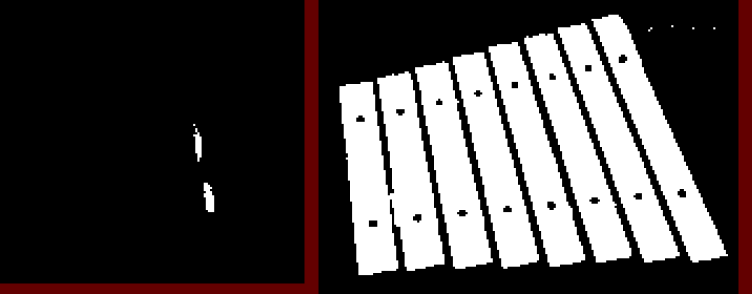

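Bar rectangles fitted in the scene view agree with the given lengths. The yaw is about 9.3°, bar 1 is at (549,212) mm, bar 5 at (577,42) mm and bar 8 at about (598,-85) mm. I want the 22 mm pad width across the bars, so I turn the tool -1.36 rad about its z and shut the gripper.

```bash
python3 -m handwheel '[[0,0,0,0,0,-1,1],[0,0,0,0,0,-1,1],[0,0,0,0,0,-1,1],[0,0,0,0,0,-1,1],[0,0,0,0,0,-1,1],[0,0,0,0,0,-1,1],[0,0,0,0,0,-1,1],[0,0,0,0,0,-1,1],[0,0,0,0,0,-1,1],[0,0,0,0,0,-1,1],[0,0,0,0,0,-1,1],[0,0,0,0,0,-1,1]]'
python3 -m handwheel '[[0,0,0,0,0,-1,1],[0,0,0,0,0,-0.66,1],[0,0,0,0,0,0,1],[0,0,0,0,0,0,1],[0,0,0,0,0,0,1]]'
cat >>h.py <<'E'
from workcell import sense
from scipy.spatial.transform import Rotation as Ro
t=np.radians(9.3);C=np.array([[549.4,212.3],[555.8,169],[561.9,126.4],[570.1,84],[577.1,41.9],[582.8,-.2]])/1000
off=np.array([150.5,107.5,64.5,21.5,-21.5,-64.5])/1000
t=np.arctan(-np.polyfit(off,C[:,0],1)[0]);u=np.array([-np.sin(t),np.cos(t)])
O=(C-off[:,None]*u).mean(0)
def to(k,z):
    s=sense();R=Ro.from_quat(s["tool_rot"]).as_matrix();p=np.array(s["position"])
    g=np.r_[O+u*(.1505-.043*(k-1)),z]
    print("t",s["clock"],"pos",p.round(4),"xang",np.degrees(np.arctan2(R[1,0],R[0,0])).round(2),"tilt",R[:,2].round(4),"F",np.round(s["wrist_force"],2),"gap",s["finger_gap"])
    print("goal",g.round(4),"tool units",(R.T@(g-p)/.02).round(2))
E
python3 -c "
from h import *
print(np.degrees(t),O,(C-off[:,None]*u-O)*1000);to(1,.16)"
```

```text
clock: 1.1
position: [0.1972, -0.5131, 0.2306]
tool_rot: [0.707, 0.707, 0.0, -0.001]
wrist_force: [-0.2, -0.6, 0.2]
finger_gap: -0.003
grasp_force: 0.0
clock: 1.52
position: [0.1972, -0.5133, 0.231]
tool_rot: [0.648, 0.762, 0.0, -0.0]
wrist_force: [0.4, 0.6, -0.0]
finger_gap: -0.002
grasp_force: 0.0
9.0271618020251 [0.57293015 0.06309926] [[ 0.0837041   0.56482083]
 [-0.26311087 -0.26777417]
 [-0.90992585 -0.40036917]
 [ 0.54325918 -0.33296417]
 [ 0.79644421  0.03444084]
 [-0.25037077  0.40184584]]
t 1.5167 pos [ 0.1972 -0.5133  0.231 ] xang 99.2 tilt [-2.e-04  6.e-04 -1.e+00] F [ 0.36  0.6  -0.03] gap -0.001879816008147048
goal [0.5493 0.2117 0.16  ] tool units [32.97 23.18  3.57]
```

```bash

python3 -m handwheel '[[0.5,0.35,0,0,0,0,1],[1,0.7,0,0,0,0,1],[1,0.7,0,0,0,0,1],[1,0.7,0,0,0,0,1],[1,0.7,0,0,0,0,1],[1,0.7,0,0,0,0,1],[1,0.7,0,0,0,0,1],[1,0.7,0,0,0,0,1],[1,0.7,0,0,0,0,1],[1,0.7,0,0,0,0,1],[1,0.7,0,0,0,0,1],[1,0.7,0,0,0,0,1]]'
python3 -m handwheel '[[1,0.7,0,0,0,0,1],[1,0.7,0,0,0,0,1],[1,0.7,0,0,0,0,1],[1,0.7,0,0,0,0,1],[1,0.7,0,0,0,0,1],[1,0.7,0,0,0,0,1],[1,0.7,0,0,0,0,1],[1,0.7,0,0,0,0,1],[1,0.7,0,0,0,0,1],[1,0.7,0,0,0,0,1],[1,0.7,0,0,0,0,1],[1,0.7,0,0,0,0,1]]'
python3 -m handwheel '[[1,0.7,0,0,0,0,1],[1,0.7,0,0,0,0,1],[1,0.7,0,0,0,0,1],[1,0.7,0,0,0,0,1],[1,0.7,0,0,0,0,1],[1,0.7,0,0,0,0,1],[1,0.7,0,0,0,0,1],[1,0.7,0,0,0,0,1],[0.5,0.35,0,0,0,0,1],[0,0,0,0,0,0,1],[0,0,0,0,0,0,1],[0,0,0,0,0,0,1]]'
python3 -c "
from h import *
to(1,.14)"
```

```text
clock: 2.52
position: [0.3193, -0.2585, 0.2314]
tool_rot: [0.648, 0.762, 0.0, 0.0]
wrist_force: [1.3, 0.5, -0.3]
finger_gap: -0.0
grasp_force: 0.0
clock: 3.52
position: [0.4458, 0.0054, 0.2314]
tool_rot: [0.648, 0.762, 0.0, 0.0]
wrist_force: [-0.4, 0.2, -0.4]
finger_gap: -0.001
grasp_force: 0.0
clock: 4.52
position: [0.5356, 0.1897, 0.2314]
tool_rot: [0.648, 0.762, -0.0, 0.0]
wrist_force: [-0.1, -0.2, -0.2]
finger_gap: 0.003
grasp_force: 0.0
t 4.5167 pos [0.5356 0.1897 0.2314] xang 99.24 tilt [-4.e-04 -8.e-04 -1.e+00] F [-0.06 -0.23 -0.17] gap 0.002594572154461033
goal [0.5493 0.2117 0.14  ] tool units [0.98 0.86 4.57]
```

```bash

python3 -m handwheel '[[0.5,0.45,0.5,0,0,0,1],[0.5,0.4,1,0,0,0,1],[0,0,1,0,0,0,1],[0,0,1,0,0,0,1],[0,0,0.6,0,0,0,1],[0,0,0.4,0,0,0,1],[0,0,0,0,0,0,1],[0,0,0,0,0,0,1]]'
python3 -c "
from h import *
from workcell import get_image
to(1,.1155)
im=get_image('scene')[:,:,::-1]
cv2.imwrite('pics/s2.png',cv2.resize(im[100:280,150:400],None,fx=3,fy=3))"
```

```text
clock: 5.18
position: [0.5498, 0.2124, 0.1419]
tool_rot: [0.648, 0.762, 0.0, 0.0]
wrist_force: [-0.0, 0.3, 0.2]
finger_gap: -0.002
grasp_force: 0.0
t 5.1833 pos [0.5498 0.2124 0.1419] xang 99.23 tilt [ 6.e-04 -0.e+00 -1.e+00] F [-0.    0.27  0.19] gap -0.002016592000390868
goal [0.5493 0.2117 0.1155] tool units [-0.03 -0.03  1.32]
```

View pics/s2.png

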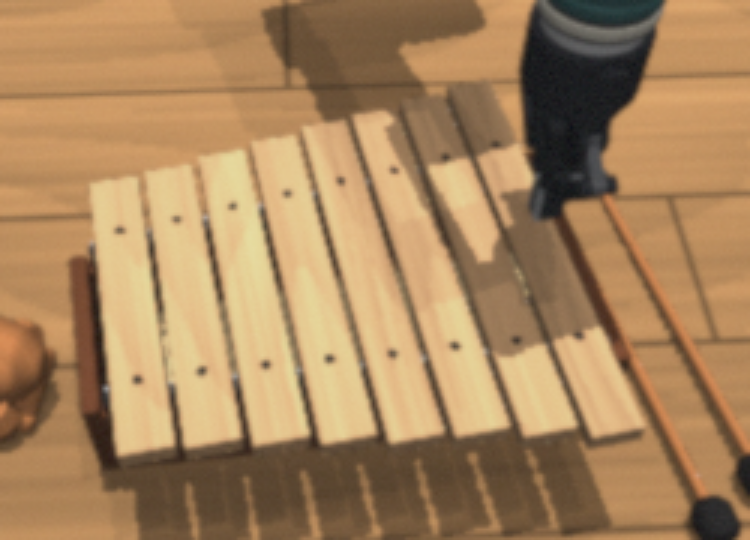

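The fingertip shows at crop (542,215), which is full-image (330.7,171.7), over the middle of bar 1. I'll check it against the calibration.

```bash
python3 -c "
from h import *
c=camera_info('scene')
for p in ([.5498,.2124,.142],[.5498,.2124,.118],[.56,.214,.142],[.575,.216,.142]):
  q=cv2.projectPoints(np.array([p]),c['rvec'],c['tvec'],np.array([[c['fx'],0,c['cx']],[0,c['fy'],c['cy']],[0,0,1.]]),None)[0].ravel();print(q,(q-[150,100])*3)"
```

```text
[329.92310279 170.77485288] [539.76930836 212.32455863]
[328.10195258 177.82084121] [534.30585774 233.46252363]
[331.4780802  174.33615431] [544.43424061 223.00846293]
[333.64708289 179.68573095] [550.94124868 239.05719286]
```

Projection and picture agree, so I tap bar 1.

```bash

python3 -m handwheel '[[0,0,0.5,0,0,0,1],[0,0,0.4,0,0,0,1],[0,0,0.2,0,0,0,1],[0,0,0.1,0,0,0,1],[0,0,0.1,0,0,0,1],[0,0,0,0,0,0,1]]'
python3 -c "
from h import *
to(1,.1155)"
```

```text
clock: 5.73
position: [0.5493, 0.2128, 0.1159]
tool_rot: [0.648, 0.762, -0.0, -0.0]
wrist_force: [-3.6, -0.7, 6.4]
finger_gap: 0.002
grasp_force: 2.7
t 5.7333 pos [0.5493 0.2128 0.1159] xang 99.29 tilt [-8.e-04 -5.e-04 -1.e+00] F [-3.59 -0.65  6.4 ] gap 0.002157766346062738
goal [0.5493 0.2117 0.1155] tool units [-0.05 -0.01  0.02]
```

```bash

python3 -m handwheel '[[0,0,-0.3,0,0,0,1],[0,0,-0.7,0,0,0,1],[0,0,-0.5,0,0,0,1],[-0.5,0,0,0,0,0,1],[-1,0,0,0,0,0,1],[-1,0,0,0,0,0,1],[-1,0,0,0,0,0,1],[-0.5,0,0,0,0,0,1],[-0.3,0,0,0,0,0,1],[0,0,0,0,0,0,1],[0,0,0,0,0,0,1]]'
python3 -c "
from h import *
to(3,.1155)"
```

```text
clock: 6.65
position: [0.5635, 0.1282, 0.1452]
tool_rot: [0.648, 0.762, 0.0, -0.0]
wrist_force: [0.2, 0.7, -0.3]
finger_gap: -0.002
grasp_force: 0.0
t 6.65 pos [0.5635 0.1282 0.1452] xang 99.26 tilt [-2.e-04  6.e-04 -1.e+00] F [ 0.17  0.72 -0.26] gap -0.001791684908841976
goal [0.5628 0.1268 0.1155] tool units [-0.06 -0.05  1.48]
```

```bash

python3 -m handwheel '[[-0.05,-0.03,0.5,0,0,0,1],[0,0,0.5,0,0,0,1],[0,0,0.25,0,0,0,1],[0,0,0.1,0,0,0,1],[0,0,0.1,0,0,0,1],[0,0,0.02,0,0,0,1]]'
python3 -m handwheel '[[0,0,-0.3,0,0,0,1],[0,0,-0.7,0,0,0,1],[0,0,-0.5,0,0,0,1],[-0.5,0,0,0,0,0,1],[-1,0,0,0,0,0,1],[-1,0,0,0,0,0,1],[-1,0,0,0,0,0,1],[-0.5,0,0,0,0,0,1],[-0.3,0,0,0,0,0,1],[0,0,0,0,0,0,1],[0,0,0,0,0,0,1]]'
python3 -c "
from h import *
from workcell import get_image
to(5,.1155)
im=get_image('scene')[:,:,::-1]
cv2.imwrite('pics/s3.png',cv2.resize(im[100:280,150:400],None,fx=3,fy=3))"
```

```text
clock: 7.15
position: [0.5623, 0.1275, 0.1161]
tool_rot: [0.647, 0.762, -0.0, -0.001]
wrist_force: [-3.4, 0.6, 4.6]
finger_gap: 0.001
grasp_force: 2.5
clock: 8.07
position: [0.577, 0.0422, 0.1457]
tool_rot: [0.648, 0.762, 0.0, -0.0]
wrist_force: [-0.3, -0.1, 0.5]
finger_gap: -0.002
grasp_force: 0.0
t 8.0667 pos [0.577  0.0422 0.1457] xang 99.26 tilt [-2.e-04  5.e-04 -1.e+00] F [-0.29 -0.13  0.45] gap -0.0019027642550493691
goal [0.5763 0.0419 0.1155] tool units [-0.01 -0.04  1.51]
```

View pics/s3.png

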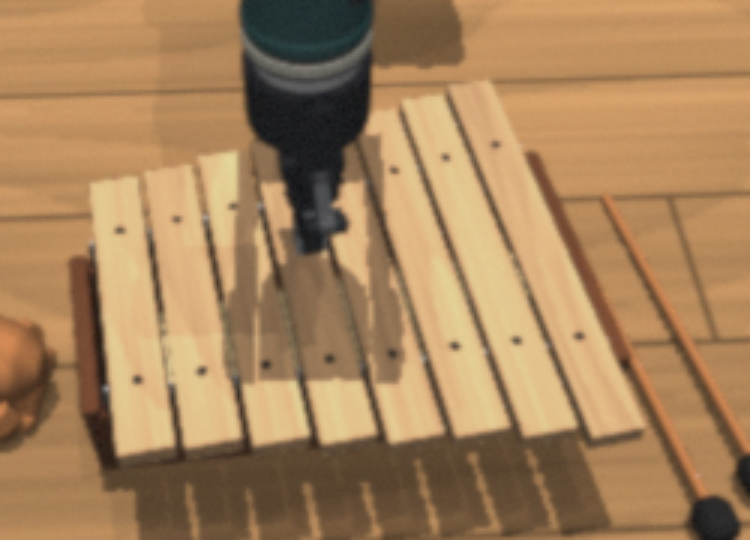

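The bars stand where they were in the last picture, for example bar 1's end at (643,435) and bar 8's at (120,460). The tip at (312,248) is over bar 5. I tap bar 5 and then travel 6.45 units to bar 8.

```bash

python3 -m handwheel '[[0,-0.04,0.5,0,0,0,1],[0,0,0.5,0,0,0,1],[0,0,0.25,0,0,0,1],[0,0,0.1,0,0,0,1],[0,0,0.1,0,0,0,1],[0,0,0.04,0,0,0,1]]'
python3 -m handwheel '[[0,0,-0.3,0,0,0,1],[0,0,-0.7,0,0,0,1],[0,0,-0.5,0,0,0,1],[-0.5,0,0,0,0,0,1],[-1,0,0,0,0,0,1],[-1,0,0,0,0,0,1],[-1,0,0,0,0,0,1],[-1,0,0,0,0,0,1],[-1,0,0,0,0,0,1],[-0.65,0,0,0,0,0,1],[-0.3,0,0,0,0,0,1],[0,0,0,0,0,0,1]]'
python3 -m handwheel '[[0,0,0,0,0,0,1],[0,0,0,0,0,0,1]]'
python3 -c "
from h import *
to(8,.1155)"
```

```text
clock: 8.62
position: [0.5757, 0.0424, 0.1163]
tool_rot: [0.647, 0.762, -0.0, -0.001]
wrist_force: [-2.9, 1.4, 5.0]
finger_gap: -0.001
grasp_force: 2.3
clock: 9.62
position: [0.5971, -0.0869, 0.1459]
tool_rot: [0.648, 0.761, -0.0, 0.0]
wrist_force: [0.2, -0.2, 0.8]
finger_gap: -0.001
grasp_force: 0.0
clock: 9.78
position: [0.597, -0.0845, 0.146]
tool_rot: [0.647, 0.762, 0.0, -0.0]
wrist_force: [-0.3, 0.4, -0.5]
finger_gap: -0.003
grasp_force: 0.0
t 9.7833 pos [ 0.597  -0.0845  0.146 ] xang 99.33 tilt [-1.e-04  5.e-04 -1.e+00] F [-0.34  0.39 -0.49] gap -0.0029315020190898602
goal [ 0.5965 -0.0855  0.1155] tool units [-0.05 -0.03  1.53]
```

Next I tap bar 8 and lift well clear.

```bash

python3 -m handwheel '[[-0.04,-0.03,0.5,0,0,0,1],[0,0,0.5,0,0,0,1],[0,0,0.25,0,0,0,1],[0,0,0.1,0,0,0,1],[0,0,0.1,0,0,0,1],[0,0,0.04,0,0,0,1]]'
python3 -m handwheel '[[0,0,-0.3,0,0,0,1],[0,0,-0.7,0,0,0,1],[0,0,-1,0,0,0,1],[0,0,-1,0,0,0,1],[0,0,-1,0,0,0,1],[0,0,-1,0,0,0,1],[0,0,-0.5,0,0,0,1],[0,0,0,0,0,0,1],[0,0,0,0,0,0,1],[0,0,0,0,0,0,1]]'
python3 -c "
from h import *
from workcell import get_image
to(8,.1155)
im=get_image('scene')[:,:,::-1]
cv2.imwrite('pics/s4.png',im)
d=cv2.absdiff(cv2.imread('pics/scene.png'),np.ascontiguousarray(im)).max(2)
print('changed right part',(d[170:290,300:420]>40).sum(),'front', (d[225:290,100:420]>40).sum())"
```

```text
clock: 10.28
position: [0.5962, -0.0858, 0.1165]
tool_rot: [0.647, 0.762, -0.0, -0.001]
wrist_force: [-1.9, 1.6, 4.0]
finger_gap: 0.002
grasp_force: 2.0
clock: 11.12
position: [0.596, -0.0862, 0.2247]
tool_rot: [0.648, 0.762, -0.001, -0.001]
wrist_force: [-0.1, 0.1, 0.4]
finger_gap: 0.001
grasp_force: 0.0
t 11.1167 pos [ 0.596  -0.0862  0.2247] xang 99.28 tilt [-2.4e-03  4.0e-04 -1.0e+00] F [-0.1   0.07  0.36] gap 0.0013463353073292687
goal [ 0.5965 -0.0855  0.1155] tool units [0.02 0.04 5.46]
changed right part 0 front 1130
```

View pics/s4.png

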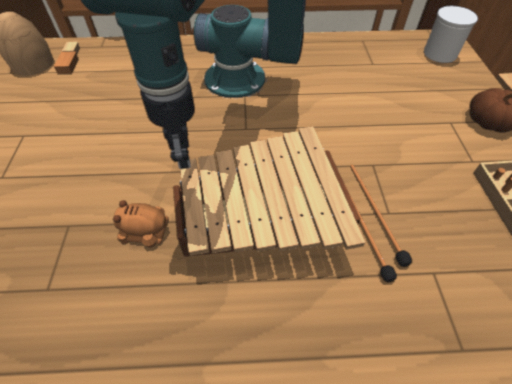

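The picture shows the arm lifted clear at (178,160). The xylophone, beaters and frog look unmoved, and the changed pixels at the front match the arm's shadow.

```bash
python3 -c "
from workcell import *
print(finish_job())"
```

```text
the job is handed in; nothing more can be done
None
```

I tapped bars 1, 3, 5 and 8 in order near their middles with about 4 to 6 N of downward force, lifting off each before the next. The xylophone, beaters and frog looked unmoved in the last picture, and the job was handed in at about 11 s.

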